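# Find the release notch of the vial heater and open its cover

## Robot

A 6-joint arm with a two-finger parallel gripper is mounted at the origin on the work surface. World frame = base frame: x ahead of the robot, y to its left, z up, the work surface at z = 0. Lengths are in m, angles in degrees, forces in N, time in s.
With the tool pointing down it reaches from about 0.4 to 0.825 m from the base axis. Payload 7 kg.
Tool frame: the origin (TCP) lies midway between the tips of the shut fingers; the grasp point (between the pads) lies 19 mm behind it (ctrl.grip_point_offset is the distance from the TCP to the grasp point, in m); x points along the fingers, y is the direction in which the jaws open and shut, and the axes are right-handed (so a half turn about x gives the same grasp; the last joint's range is limited). The gripper opens to 88 mm and grips with 3 to 60 N. Pads are 19 mm wide; open, the fingers measure 130 mm over their backs; the gripper's body (78 mm by 193 mm) begins 47 mm behind the grasp point.
Start: joints at [-52.592, 20.546, 0.682, 0, -70.136, -16.507], TCP at [0.241, -0.631, 0.227] pointing down, gripper open.
Joint ranges: [-176.03, 176.03], [-82.01, 121.73], [-58.28, 71.71], [-173.87, 95.51], [-174.79, -0.11], [-173.66, 173.66]. Speed limits (degrees/s): [136.94, 136.94, 172.46, 180, 180, 180].

## Interface

Orientations are given as [roll, pitch, yaw] about the fixed x, y, z axes, in that order (R = Rz(yaw) Ry(pitch) Rx(roll)).
In Python, from plant import ctrl gives the robot as it stands.
- The arm moves only by the tool drive_tool, never from a script. Its argument "plan" is a list of rows, each a list of 3 entries, a list of its own where there are three numbers: the shift along the tool's x, y, z in m, then the turn, a rotation vector about the tool's x, y, z in degrees, then the opening, from 0 (shut) to 1 (fully open). In form: [[[dx, dy, dz], [wx, wy, wz], grip], ...]. A call has 1 to 20 rows; each row is the pose to reach, as a shift and turn from the pose measured when the call began, along the tool's axes at that moment; what a row does not reach only later rows make up. A row lasts 1/12 s, in which the tool goes at most 41.7 mm and 7.16 degrees, less where a joint would pass 70% of its speed; a pose out of reach is approached as far as the arm can. A call with a gripper value outside its range is refused whole. The fingers move at their own pace and stop on an object; the grip force is fixed at half the most. Time passes only in rows, so rows that repeat a pose let the fingers close. It gives the time, the measured TCP pose, the force and the opening at its end, in the units of the state.
- ctrl.get_obs(): the state, without advancing time (a new reading comes with each control period).
- ctrl.snapshot(name): name is "scene" or "side" or "wrist"; returns the picture (420x560x3 uint8, blue, green, red); there is no depth.
- ctrl.get_calibration(name): a dict with "fx", "fy", "cx", "cy" (pixels), "R" (3x3) and "t" (3): a world point X has camera coordinates R X + t. Camera axes: x right, y down, z forward; pixel columns grow to the right and rows downward; lengths in m; the calibration is good to about 2 mm. A picture is of the moment at which its call begins: read the wrist's pose just before it. get_calibration takes no time and is no camera call; for the wrist camera it gives the pose at the moment of the call.
- ctrl.close_job(): hands the job in, once; it reports no verdict.
Trained networks look in the newest picture that a camera, given by its name, has taken for a name from the list of things; names that differ only in an ending like _2 or _b are one class to them, and where a whole thing is asked for, a point or a joint stands for the part that bears it (a point fixed in the world has none). Each returns a list of dicts, best first, with "confidence" (0 to 1); they miss things now and then, are a little off and sometimes report something else, mostly with a low value. They report only what shows in the picture. A call takes as long as a camera call.
- ctrl.cut_out(camera, name): "pixels" (420x560 bool, what is visible of it) and "pixel" ([column, row] in pixels, amid what is visible of it).
- ctrl.landmark_of(camera, name): "pixel" ([column, row] in pixels: a listed point, or the origin of a listed thing).
The state is a dict: "clock": time; "joint_pos": joint angles; "qvel": joint speeds; "tau": joint torques, N m; "tool_pos": TCP position; "orientation": TCP orientation; "force": force on the tool from outside, world axes, zero at the start; "moment": the same for the moment, N m; "opening": finger opening in m.
Only numpy, scipy, OpenCV 4.12 (cv2) and the standard library are available. Lean on these libraries where they do the work, as an engineer would, in place of code of your own. Each camera call takes 0.05 s, during which the arm holds its last target. There are 200 camera calls.

## Task

Open the vial heater's amber cover by its release: set a fingertip on top of the grey front edge at either end, run it along the edge until you find the notch, then press the key inside the notch fully down, so that the cover rises and stays ajar. Do not touch the cover itself, grasp or lift nothing, leave the bottles, jar, beaker, vial and spatula where they are, and finish with the hand clear.

Things in the scene. Friction and masses are not known exactly. Their poses are not given: they have to be found in the camera images.
- heater: Vial heater fixed to the table: white housing 260 mm deep (x) by 308 mm wide (y), blue control box (72 mm wide, top 85 mm high) against its left (+y) side. Origin: centre of its underside, on the table; x points from the front edge to the rear, y to its left, z up. Front edge, towards the robot: a level grey ledge, top 100 mm above the table, x -130 to -85 mm, y -154 to 154 mm.
- edge_right (a point): Right-hand (-y) end of the grey front ledge, on the centre line of its top face (100 mm high; ledge 45 mm deep, 308 mm long). Axes as the heater's. The last 24 mm at each end are always plain solid ledge; one notch lies somewhere in the 260 mm between, elsewhere each time; all the rest of the top is flat and solid.
- edge_left (a point): Left-hand (+y) end of the ledge, on the centre line of its top face, 308 mm from edge_right. The notch: a gap 42 mm long in the ledge, open to the front and above, closed at the rear by a 4 mm wall. The dark steel release key fills its bottom: 39 mm along the ledge, 36 mm deep, centre 3 mm forward of the ledge's centre line, flat top 12 mm below the ledge's top.
- release_key (a joint): Travel of the release key in m: 0 up (start), 0.008 fully down (its top then 20 mm below the ledge's top). It slides straight down, needs about 6 to 8 N, has no return spring and stays where it is left. Pressed, it swings the cover up through a linkage.
- cover: Amber see-through cover over the vials, 185 mm deep, 266 mm wide, 5 mm thick, top 97 mm high when shut, hinged at the rear. Origin: middle of the hinge line; it extends along its own -x; its front edge lies 10 mm behind the ledge. z axis upright when shut. The key swings it up in proportion, to 0.16 rad with the key fully down (front edge 29 mm higher).
- vial: Bystander, loose: small green glass vial, 24 mm across, 50 mm tall, standing on the blue control box at the heater's left. Origin: centre of its underside.
- spatula: Bystander, loose: loose spatula lying on the table in front of the heater. Origin: middle of its length, on its underside.
- wash_bottle: Bystander, loose: white wash bottle with a red spout, 68 mm across, 195 mm tall. Origin: centre of its underside.
- reagent_bottle: Bystander, loose: amber reagent bottle, 60 mm across, 140 mm tall. Origin: centre of its underside.
- sample_jar: Bystander, loose: white sample jar with a blue cap, 64 mm across, 90 mm tall. Origin: centre of its underside.
- beaker: Bystander, loose: open glass beaker, 72 mm across, 90 mm tall. Origin: centre of its underside.

How it is judged:
By the outcome, as a careful person would: the job done as asked, in the order asked, and still so for the second after the job is handed in, with the robot touching nothing.
It also fails if it takes over 64 s, if anything falls off the work surface, if the arm or the gripper's body presses on something with over 40 N, if the wrist force passes 120 N, or if a joint passes its speed limit or range.

## Working session

There is one attempt and no reset: what is moved stays moved. The work goes in short steps, Python scripts to look and compute and a tool call to move; the robot and the scene stay as the last step left them, time stands still between calls to the robot, and variables do not carry over. Pictures are saved under pics/ and viewed, about 8 in all and at most 12, crops included, and the job is handed in when it is done.

Besides the shell and the picture viewer there is one more tool, called after "Request:" as name(argument=value, ...) on one line, values as JSON. drive_tool: Moves the arm, as the interface text tells. Its arguments: {"type":"object","properties":{"plan":{"type":"array","items":{"type":"array"}}},"required":["plan"]}

```bash
ls; mkdir -p pics; python3 - <<'E'
from plant import ctrl
import cv2,numpy as np
o=ctrl.get_obs(); print({k:np.round(v,3) for k,v in o.items()})
a=ctrl.snapshot("scene"); b=ctrl.snapshot("side")
cv2.imwrite("pics/scene.png",a); cv2.imwrite("pics/side.png",b)
for c in("scene","side"):
  k=ctrl.get_calibration(c); R=np.array(k["R"]);print(c,k["fx"],k["cx"],k["cy"],"cam",-R.T@k["t"])
  for n in("edge_right","edge_left","heater","cover","release_key","vial","spatula"):
    print(n,[(np.round(d["pixel"],1),round(d["confidence"],2)) for d in ctrl.landmark_of(c,n)[:2]])
E
```

```text
pics
{'clock': np.float64(0.0), 'joint_pos': array([-5.2593e+01,  2.0590e+01,  6.3400e-01, -2.1000e-02, -7.0134e+01,
       -1.6508e+01]), 'qvel': array([ 0.011, -0.003,  0.098,  0.02 ,  0.024,  0.115]), 'tau': array([-0.0000e+00, -5.8272e+01,  2.9303e+01,  6.9970e+00,  7.0000e-03,
       -0.0000e+00]), 'tool_pos': array([ 0.241, -0.63 ,  0.226]), 'orientation': array([ 94.132,  89.907, 115.023]), 'force': array([-0.435, -0.653, -0.574]), 'moment': array([ 0.031, -0.036, -0.027]), 'opening': np.float64(0.088)}
scene 498.29068496847276 281.46395476180504 196.3824470013474 cam [ 1.0679617  -0.50749881  0.98319826]
edge_right [(array([199.2, 236.5]), 0.7)]
edge_left [(array([281.1, 145.9]), 0.69), (array([344.3, 114.2]), 0.28)]
heater []
cover [(array([328.9, 237.7]), 0.66)]Traceback (most recent call last):
  File "<stdin>", line 9, in <module>
ValueError: it knows: beaker, cover, edge_left, edge_right, heater, reagent_bottle, sample_jar, spatula, vial, wash_bottle
```

View pics/scene.png

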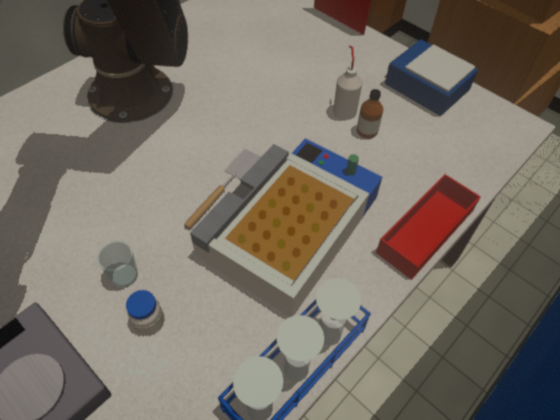

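View pics/side.png

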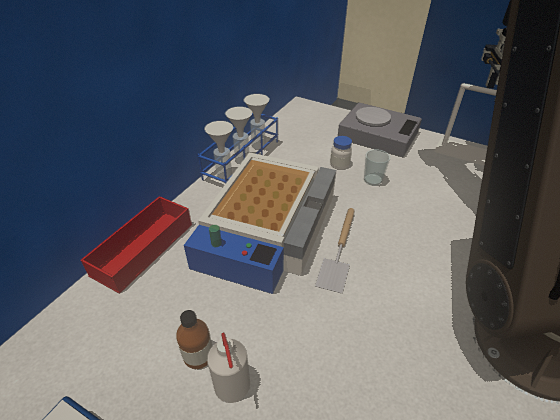

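```bash
cat > h.py <<'E'
from plant import ctrl
import numpy as np,cv2
from scipy.spatial.transform import Rotation as Ro
def ray(c,px,z):
    k=ctrl.get_calibration(c);R=np.array(k["R"]);t=np.array(k["t"])
    d=R.T@np.array([(px[0]-k["cx"])/k["fx"],(px[1]-k["cy"])/k["fy"],1]);o=-R.T@t
    return o+d*(z-o[2])/d[2]
def proj(c,X):
    k=ctrl.get_calibration(c);p=np.array(k["R"])@X+np.array(k["t"])
    return np.array([k["fx"]*p[0]/p[2]+k["cx"],k["fy"]*p[1]/p[2]+k["cy"]])
def tool():
    o=ctrl.get_obs();return np.array(o["tool_pos"]),Ro.from_euler("xyz",o["orientation"],degrees=True).as_matrix()
E
python3 - <<'E'
from h import *
for c in("scene","side"):
  ctrl.snapshot(c)
  for n,z in(("edge_right",.1),("edge_left",.1),("heater",0),("cover",.095),("vial",.085),("spatula",0),("wash_bottle",0),("reagent_bottle",0),("sample_jar",0),("beaker",0)):
    print(c,n,[(np.round(d["pixel"],1),round(d["confidence"],2),ray(c,d["pixel"],z).round(3)) for d in ctrl.landmark_of(c,n)[:2]])
p,R=tool();print(p,R.round(3))
E
```

```text
scene edge_right [(array([198. , 236.7]), 0.91, array([ 0.572, -0.217,  0.1  ]))]
scene edge_left [(array([280.4, 144.1]), 0.57, array([0.513, 0.092, 0.1  ]))]
scene heater [(array([281.4, 234.1]), 0.76, array([ 0.649, -0.044, -0.   ])), (array([126.5, 276.9]), 0.23, array([ 0.483, -0.36 , -0.   ]))]
scene cover [(array([327.2, 241.4]), 0.78, array([ 0.77 , -0.035,  0.095]))]
scene vial [(array([348.8, 173.4]), 0.7, array([0.682, 0.147, 0.085]))]
scene spatula [(array([220.1, 190. ]), 0.58, array([ 0.451, -0.057,  0.   ]))]
scene wash_bottle [(array([342.9, 111.9]), 0.92, array([ 0.491,  0.373, -0.   ]))]
scene reagent_bottle [(array([369.9, 130.3]), 0.93, array([ 0.59 ,  0.369, -0.   ]))]
scene sample_jar [(array([149.5, 323.1]), 0.83, array([ 0.604, -0.39 ,  0.   ]))]
scene beaker [(array([126. , 276.1]), 0.58, array([ 0.48, -0.36,  0.  ])), (array([149.1, 324.6]), 0.56, array([ 0.606, -0.393,  0.   ]))]
side edge_right [(array([325.2, 169.2]), 0.6, array([ 0.575, -0.21 ,  0.1  ]))]
side edge_left [(array([293.2, 246.3]), 0.57, array([0.516, 0.089, 0.1  ]))]
side heater [(array([269.4, 219.2]), 0.91, array([ 0.662, -0.052,  0.   ]))]
side cover [(array([228.5, 185.1]), 0.67, array([ 0.769, -0.025,  0.095]))]
side vial [(array([216.6, 242.6]), 0.72, array([0.68 , 0.152, 0.085]))]
side spatula [(array([342.1, 245.9]), 0.71, array([ 0.449, -0.058,  0.   ]))]
side wash_bottle [(array([235.1, 387.4]), 0.65, array([0.484, 0.377, 0.   ]))]
side reagent_bottle [(array([200.1, 352. ]), 0.93, array([0.585, 0.353, 0.   ]))]
side sample_jar [(array([340.2, 163.9]), 0.98, array([ 0.595, -0.391,  0.   ]))]
side beaker [(array([368.7, 180.4]), 0.81, array([ 0.485, -0.353,  0.   ]))]
[ 0.24077076 -0.63058067  0.22657321] [[-0.    -0.357  0.934]
 [-0.     0.934  0.357]
 [-1.    -0.    -0.   ]]
```

Scene (view 1) and side (view 2): the ledge runs from about (198,237) to (280,144) in scene. There is a darker patch on the ledge near (318,197) in side, possibly the notch. The edge points from both cameras give a length of 0.31 m, against 0.308 m stated. Next I rectify the ledge top to locate the notch roughly.

```bash
python3 - <<'E'
from h import *
A=np.array([.5735,-.2135,.1]);B=np.array([.5145,.0905,.1]);M=(A+B)/2
l=(B-A)/np.linalg.norm(B-A);x=np.array([l[1],-l[0],0]);A=M-.154*l
print(A,l,x,"yaw",np.degrees(np.arctan2(x[1],x[0])))
out=[]
for c in("scene","side"):
  img=ctrl.snapshot(c)
  # map: u = s along ledge (-20..330mm), v = heater x offset -60..60 mm, 2 px/mm
  src=np.array([proj(c,A+l*s+x*v) for s,v in((-.02,-.05),(.33,-.05),(.33,.05),(-.02,.05))],np.float32)
  H=cv2.getPerspectiveTransform(src,np.array([[0,200],[700,200],[700,0],[0,0]],np.float32))
  w=cv2.warpPerspective(img,H,(700,200))
  for s in range(0,309,20): cv2.line(w,(40+2*s,190 if s%100 else 175),(40+2*s,199),(0,0,255),1)
  out.append(w)
cv2.imwrite("pics/rect.png",np.vstack(out))
p,R=tool()
# target orientation: tool x down, tool y along +-heater x
for sg in(1,-1):
  Y=sg*x;Rt=np.column_stack([[0,0,-1],Y,np.cross([0,0,-1],Y)])
  print(sg,Ro.from_matrix(R.T@Rt).as_rotvec(degrees=True))
E
```

```text
[ 0.57334068 -0.21267911  0.1       ] [-0.19052392  0.98168255  0.        ] [0.98168255 0.19052392 0.        ] yaw 10.98336095313406
1 [ 9.99179780e+01 -9.91365752e-04 -1.36925887e-03]
-1 [-8.00820220e+01  1.30596699e-03 -9.45541396e-04]
```

View pics/rect.png

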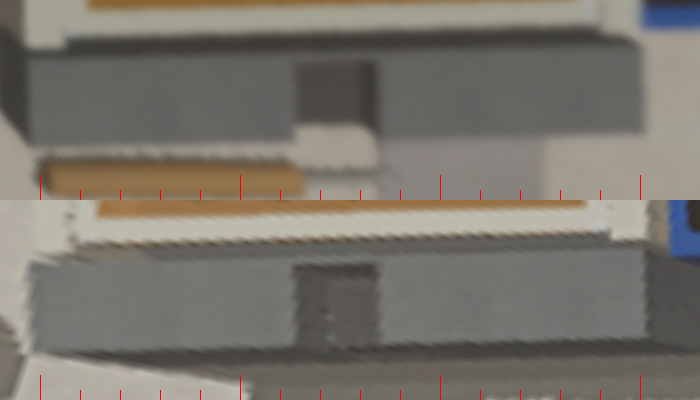

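The notch shows at the same place in both cameras (view 3): u ≈ 295–378, so its centre is about 152 mm from the right end and it is 42 mm long, as stated. The ledge fit shifts slightly: yaw 10.25°, ledge centre (0.546, -0.066). I'll start at the right end, with the fingers shut and the jaws' axis across the ledge.

Request:
drive_tool(plan=[[[0.01,0.03,0.045],[-7,0,0],0],[[0.01,0.05,0.08],[-14,0,0],0],[[0.02,0.08,0.12],[-21,0,0],0],[[0.02,0.1,0.16],[-28,0,0],0],[[0.02,0.12,0.2],[-35,0,0],0],[[0.03,0.15,0.24],[-42,0,0],0],[[0.03,0.17,0.28],[-49,0,0],0],[[0.04,0.2,0.32],[-56,0,0],0],[[0.04,0.22,0.36],[-63,0,0],0],[[0.04,0.25,0.4],[-70,0,0],0],[[0.04,0.27,0.44],[-77,0,0],0],[[0.04,0.2807,0.4524],[-79.35,0,0],0],[[0.04,0.2807,0.4524],[-79.35,0,0],0],[[0.04,0.2807,0.4524],[-79.35,0,0],0],[[0.04,0.2807,0.4524],[-79.35,0,0],0],[[0.04,0.2807,0.4524],[-79.35,0,0],0],[[0.04,0.2807,0.4524],[-79.35,0,0],0],[[0.04,0.2807,0.4524],[-79.35,0,0],0]])

```text
clock: 3.0
tool_pos: [0.5626, -0.2079, 0.1867]
orientation: [-106.1, 90.0, -5.9]
force: [-0.3, 0.3, -0.6]
opening: 0.0004
```

```bash
cat > where.py <<'E'
from h import *
x=np.array([.984,.178,0]);l=np.array([-.178,.984,0]);C=np.array([.5458,-.0657,.1])
o=ctrl.get_obs();p,R=tool();d=p-C
print("t",round(o["clock"],2),"p",p.round(4),"s(from right end)mm",round(1e3*(d@l)+154,1),"x",round(1e3*(d@x),1),"z",round(1e3*d[2],1),"F",np.round(o["force"],1),"open",round(o["opening"],3))
print(R.round(4))
E
python3 where.py; python3 - <<'E'
from h import *
a=ctrl.snapshot("side");b=ctrl.snapshot("wrist")
cv2.imwrite("pics/m1.png",np.hstack([cv2.resize(a[100:310,200:400],(400,420)),b[:,:400]]))
E
```

```text
t 3.0 p [ 0.5626 -0.2079  0.1867] s(from right end)mm 11.1 x -8.7 z 86.7 F [-0.3  0.3 -0.6] open 0.0
[[ 1.000e-04 -9.843e-01 -1.765e-01]
 [-0.000e+00 -1.765e-01  9.843e-01]
 [-1.000e+00 -1.000e-04 -0.000e+00]]
```

View pics/m1.png

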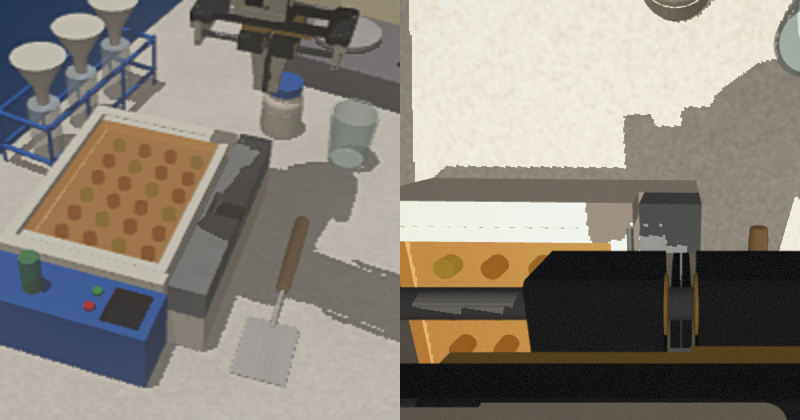

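View 4: the shut fingers hang above the right end of the ledge, and the notch is the dark patch at about (225,220) in the left panel. Tool z runs along the ledge to the left. Descending now.

Request:
drive_tool(plan=[[[0.02,-0.002,0.001],[0,0,0],0],[[0.045,-0.002,0.001],[0,0,0],0],[[0.065,-0.002,0.001],[0,0,0],0],[[0.078,-0.002,0.001],[0,0,0],0],[[0.082,-0.002,0.001],[0,0,0],0],[[0.084,-0.002,0.001],[0,0,0],0],[[0.0855,-0.002,0.001],[0,0,0],0],[[0.0865,-0.002,0.001],[0,0,0],0],[[0.0865,-0.002,0.001],[0,0,0],0],[[0.0865,-0.002,0.001],[0,0,0],0]])

```text
clock: 3.93
tool_pos: [0.565, -0.2066, 0.1011]
orientation: [-105.9, 89.9, -5.7]
force: [-0.1, -0.2, -0.1]
opening: 0.0002
```

```bash
python3 where.py
```

```text
t 3.93 p [ 0.565  -0.2066  0.1011] s(from right end)mm 11.9 x -6.2 z 1.1 F [-0.1 -0.2 -0.1] open 0.0
[[ 1.600e-03 -9.843e-01 -1.765e-01]
 [-2.000e-04 -1.765e-01  9.843e-01]
 [-1.000e+00 -1.500e-03 -4.000e-04]]
```

Request:
drive_tool(plan=[[[0.001,0,0],[0,0,0],0],[[0.0015,0,0],[0,0,0],0],[[0.002,0,0],[0,0,0],0],[[0.002,0,0],[0,0,0],0],[[0.002,0,0],[0,0,0],0]])

```text
clock: 4.35
tool_pos: [0.5654, -0.2067, 0.1003]
orientation: [-111.3, 89.8, -11.1]
force: [-2.2, 1.0, 7.3]
opening: 0.0005
```

Contact at z = 100.3 mm with 7 N, as expected. Now sliding along the ledge with a light press.

Request:
drive_tool(plan=[[[0.0008,0,0.004],[0,0,0],0],[[0.0008,0,0.008],[0,0,0],0],[[0.0008,0,0.013],[0,0,0],0],[[0.0008,0,0.018],[0,0,0],0],[[0.0008,0,0.023],[0,0,0],0],[[0.0008,0,0.028],[0,0,0],0],[[0.0008,0,0.033],[0,0,0],0],[[0.0008,0,0.038],[0,0,0],0],[[0.0008,0,0.042],[0,0,0],0],[[0.0008,0,0.045],[0,0,0],0]])

```text
clock: 5.18
tool_pos: [0.5582, -0.1622, 0.1003]
orientation: [-117.7, 89.7, -17.5]
force: [1.1, -4.4, 5.7]
opening: 0.0006
```

```bash
python3 where.py
```

```text
t 5.18 p [ 0.5582 -0.1622  0.1003] s(from right end)mm 56.8 x -5.0 z 0.3 F [ 1.1 -4.4  5.7] open 0.001
[[ 0.0046 -0.9841 -0.1778]
 [-0.0015 -0.1778  0.9841]
 [-1.     -0.0043 -0.0022]]
```

Request:
drive_tool(plan=[[[0.0007,0,0.004],[0,0,0],0],[[0.0007,0,0.008],[0,0,0],0],[[0.0007,0,0.013],[0,0,0],0],[[0.0007,0,0.018],[0,0,0],0],[[0.0007,0,0.023],[0,0,0],0],[[0.0007,0,0.028],[0,0,0],0],[[0.0007,0,0.033],[0,0,0],0],[[0.0007,0,0.038],[0,0,0],0],[[0.0007,0,0.043],[0,0,0],0],[[0.0007,0,0.048],[0,0,0],0],[[0.0007,0,0.053],[0,0,0],0],[[0.0007,0,0.056],[0,0,0],0]])

```text
clock: 6.18
tool_pos: [0.5489, -0.1069, 0.1003]
orientation: [-120.1, 89.6, -19.8]
force: [1.5, -4.9, 5.0]
opening: 0.0005
```

```bash
python3 where.py
```

```text
t 6.18 p [ 0.5489 -0.1069  0.1003] s(from right end)mm 112.9 x -4.3 z 0.3 F [ 1.5 -4.9  5. ] open 0.001
[[ 0.0063 -0.9839 -0.1786]
 [-0.0023 -0.1786  0.9839]
 [-1.     -0.0057 -0.0033]]
```

Request:
drive_tool(plan=[[[0.0008,0.0003,0.003],[0,0,0],0],[[0.0008,0.0005,0.006],[0,0,0],0],[[0.0008,0.001,0.009],[0,0,0],0],[[0.0008,0.001,0.012],[0,0,0],0],[[0.0008,0.001,0.015],[0,0,0],0],[[0.0008,0.001,0.018],[0,0,0],0],[[0.0008,0.001,0.021],[0,0,0],0],[[0.0008,0.001,0.024],[0,0,0],0],[[0.0008,0.001,0.027],[0,0,0],0],[[0.0008,0.001,0.03],[0,0,0],0]])

```text
clock: 7.02
tool_pos: [0.5424, -0.0771, 0.0995]
orientation: [-118.3, 89.6, -18.0]
force: [-0.3, 0.7, 0.1]
opening: 0.0002
```

```bash
python3 where.py
```

```text
t 7.02 p [ 0.5424 -0.0771  0.0995] s(from right end)mm 143.4 x -5.4 z -0.5 F [-0.3  0.7  0.1] open 0.0
[[ 0.0063 -0.9839 -0.1786]
 [-0.002  -0.1786  0.9839]
 [-1.     -0.0058 -0.0031]]
```

The force vanished and the tip dropped, so the notch is found where vision placed it. Next: centre in it and descend to the key.

Request:
drive_tool(plan=[[[0,0,0.003],[0,0,0],0],[[0.0,0,0.006],[0,0,0],0],[[0,0,0.009],[0,0,0],0],[[0.001,0,0.009],[0,0,0],0],[[0.004,0,0.009],[0,0,0],0],[[0.007,0,0.009],[0,0,0],0],[[0.009,0,0.009],[0,0,0],0],[[0.01,0,0.009],[0,0,0],0],[[0.01,0,0.009],[0,0,0],0]])

```text
clock: 7.77
tool_pos: [0.5405, -0.0684, 0.089]
orientation: [-122.2, 89.7, -21.9]
force: [-0.4, 0.4, -0.5]
opening: 0.0005
```

```bash
python3 where.py
```

```text
t 7.77 p [ 0.5405 -0.0684  0.089 ] s(from right end)mm 152.3 x -5.7 z -11.0 F [-0.4  0.4 -0.5] open 0.001
[[ 0.0054 -0.9839 -0.1784]
 [-0.0022 -0.1784  0.984 ]
 [-1.     -0.005  -0.0031]]
```

Request:
drive_tool(plan=[[[0.001,0,0],[0,0,0],0],[[0.002,0,0],[0,0,0],0],[[0.003,0,0],[0,0,0],0],[[0.004,0,0],[0,0,0],0],[[0.005,0,0],[0,0,0],0],[[0.006,0,0],[0,0,0],0],[[0.007,0,0],[0,0,0],0],[[0.008,0,0],[0,0,0],0],[[0.009,0,0],[0,0,0],0],[[0.01,0,0],[0,0,0],0],[[0.0105,0,0],[0,0,0],0],[[0.011,0,0],[0,0,0],0]])

```text
clock: 8.77
tool_pos: [0.5409, -0.0686, 0.0801]
orientation: [-122.6, 89.6, -22.2]
force: [-9.4, 4.2, 26.8]
opening: 0.0005
```

```bash
python3 where.py
```

```text
t 8.77 p [ 0.5409 -0.0686  0.0801] s(from right end)mm 152.1 x -5.4 z -19.9 F [-9.4  4.2 26.8] open 0.0
[[ 0.0065 -0.9838 -0.1791]
 [-0.0027 -0.1792  0.9838]
 [-1.     -0.0059 -0.0038]]
```

Bottomed: z = 19.9 mm below the ledge top at 27 N, well over the 6–8 N sliding force. Retracting straight up, then away toward the robot.

Request:
drive_tool(plan=[[[-0.003,0,0],[0,0,0],0],[[-0.012,0.0,0],[0,0,0],0],[[-0.03,0,0],[0,0,0],0],[[-0.06,0,0],[0,0,0],0],[[-0.095,0,0],[0,0,0],0],[[-0.13,0,0],[0,0,0],0],[[-0.15,0.02,-0.02],[0,0,0],0],[[-0.15,0.05,-0.05],[0,0,0],0],[[-0.15,0.07,-0.08],[0,0,0],0],[[-0.15,0.08,-0.11],[0,0,0],0],[[-0.15,0.08,-0.14],[0,0,0],0],[[-0.15,0.08,-0.17],[0,0,0],0],[[-0.15,0.08,-0.2],[0,0,0],0],[[-0.15,0.08,-0.2],[0,0,0],0],[[-0.15,0.08,-0.2],[0,0,0],0]])

```text
clock: 10.02
tool_pos: [0.4967, -0.2806, 0.2301]
orientation: [-123.8, 89.6, -23.6]
force: [-0.2, -0.4, 0.4]
opening: 0.0004
```

```bash
python3 where.py; python3 - <<'E'
from h import *
a=ctrl.snapshot("side");b=ctrl.snapshot("scene")
cv2.imwrite("pics/end.png",np.hstack([cv2.resize(a[100:310,180:380],(400,420)),cv2.resize(b[90:300,170:370],(400,420))]))
for c in("side","scene"):
  for n,z in(("vial",.085),("spatula",0),("sample_jar",0),("beaker",0),("wash_bottle",0),("reagent_bottle",0)):
    print(c,n,[ray(c,d["pixel"],z).round(3) for d in ctrl.landmark_of(c,n)[:1]])
E
```

```text
t 10.02 p [ 0.4967 -0.2806  0.2301] s(from right end)mm -48.8 x -86.6 z 130.1 F [-0.2 -0.4  0.4] open 0.0
[[ 0.0056 -0.9843 -0.1764]
 [-0.0024 -0.1764  0.9843]
 [-1.     -0.0051 -0.0034]]
side vial [array([0.681, 0.154, 0.085])]
side spatula [array([ 0.446, -0.049,  0.   ])]
side sample_jar [array([ 0.593, -0.394,  0.   ])]
side beaker [array([ 0.471, -0.363,  0.   ])]
side wash_bottle [array([0.484, 0.377, 0.   ])]
side reagent_bottle [array([0.58 , 0.357, 0.   ])]
scene vial [array([0.685, 0.155, 0.085])]
scene spatula [array([ 0.453, -0.052,  0.   ])]
scene sample_jar [array([ 0.599, -0.388,  0.   ])]
scene beaker [array([ 0.48 , -0.361,  0.   ])]
scene wash_bottle [array([0.486, 0.371, 0.   ])]
scene reagent_bottle [array([0.585, 0.366, 0.   ])]
```

View pics/end.png

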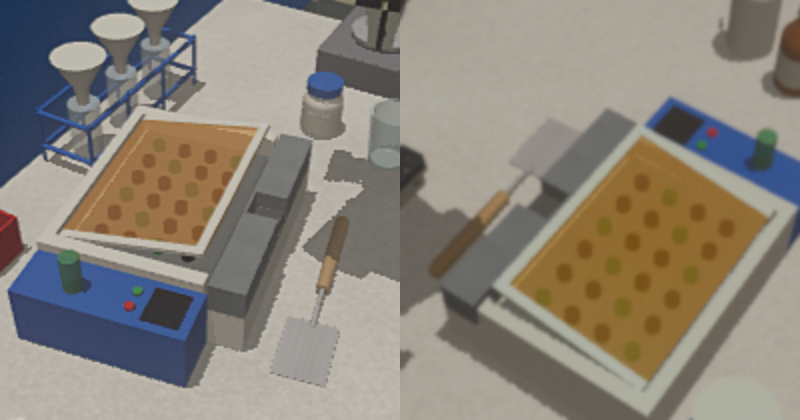

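View 5: the cover stands ajar, with its front corners at about (280,225) and (314,163) in side. The key is sunk in the notch, the bystanders are in place and the hand is clear. One check of the lift height before handing in.

```bash
python3 - <<'E'
from h import *
x=np.array([.984,.178,0]);l=np.array([-.178,.984,0]);C=np.array([.5458,-.0657,0])
for z in(.097,.112,.119,.126): print(z,[proj("side",C+x*.0325+l*s+[0,0,z]).round(0) for s in(.133,-.133)])
E
```

```text
0.097 [array([282., 236.]), array([313., 171.])]
0.112 [array([282., 232.]), array([314., 166.])]
0.119 [array([282., 229.]), array([314., 164.])]
0.126 [array([282., 227.]), array([314., 162.])]
```

```bash
python3 -c "
from plant import ctrl
print(ctrl.close_job())"
```

```text
the job is handed in; nothing more can be done
None
```

The release key is pressed fully down and the cover stands ajar. I handed the job in at about 10 s on the robot's clock, with the hand clear.

**What I did:** With the fingers shut, I set the tip on the right end of the ledge at 7 N. I slid it left with about 5 N until the force vanished at 143 mm from the right end, which is where the cameras showed the notch. I centred the tip at 152 mm and pressed the key until it stopped, 19.9 mm below the ledge top at 27 N. Then I withdrew straight up and away.

**Last checks:**
- **Cover:** the two front corners in the side picture fit the full rise, at about 126 mm high against 97 mm shut. That reading is good to a few mm. I have no direct reading of the key's travel; the stop depth and force are the evidence for it.
- **Bystanders:** the repeat detections agree with the first ones to within about 10 mm for most things, and 17 mm for the beaker in the side camera. That is about the detector's scatter, because the scene camera put the beaker within 1 mm of its start. Nothing looked moved in the last picture, though it shows the beaker and bottles only in part.
- **Hand:** the wrist force is about zero, within 0.5 N.

No check failed.

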